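# Point-and-check a reloaded label printer

### The arm

A 7-joint arm with a two-finger parallel gripper is mounted at the origin on the work surface. World frame = base frame: x ahead of the robot, y to its left, z up, the work surface at z = 0. Lengths are in m, angles in degrees, forces in N, time in s.
With the tool pointing down it reaches from about 0.425 to 0.875 m from the base axis. Payload 4.7 kg.
Tool frame: the origin (TCP) lies between the finger pads; the fingertips stand 8 mm ahead of it and the grasp point (between the pads) lies 11 mm behind it; z points along the fingers, y is the line along which they close (so a half turn about z gives the same grasp; the last joint's range is limited). The gripper opens to 87 mm and grips with 3 to 60 N. Pads are 19 mm wide; open, the fingers measure 117 mm over their backs; the gripper's body (75 mm by 190 mm) begins 51 mm behind the grasp point.
Start: joints at [75.579, 18.392, -4.016, 83.108, 1.295, 78.541, -3.26], TCP at [0.171, -0.627, 0.191] pointing down, gripper open.
Joint ranges: [-163.93, 163.93], [-17.29, 119.83], [-79.2, 71.16], [3.27, 140.29], [-89.18, 269.18], [5.43, 117.66], [-154.24, 154.24]. Speed limits (degrees/s): [147.25, 147.25, 180, 180, 180, 180, 180].

### API

Orientations are given as [roll, pitch, yaw] about the fixed x, y, z axes, in that order (R = Rz(yaw) Ry(pitch) Rx(roll)).
In Python, from cell import env, viewer gives the robot as it stands. The module is installed in compiled form; this text tells all that it offers.
- The arm moves only by the tool arm_command, never from a script. Its argument "series" is a list of rows, each a list of 2 entries, a list of its own where there are three numbers: the shift along the tool's x, y, z in mm, then the turn about the tool's z in rad. A call has exactly 5 rows; each row is the pose to reach, as a shift and turn from the pose commanded when the call began, along the tool's axes at that moment; what a row does not reach only later rows make up. A row lasts 1/10 s, in which the tool goes at most 50 mm and 8.59 degrees, less where a joint would pass 70% of its speed; a pose out of reach is approached as far as the arm can. A call with a gripper value outside its range is refused whole. "grip" is the gripper command: -1 is fully open, 1 is shut, values between are in proportion, set as the call begins (left out, the last holds). The fingers move at their own pace and stop on an object; "grip_force" is the grip in N (left out, the last holds). Time passes only in rows, so rows that repeat a pose let the fingers close, or fill a call up. It gives the time, the measured TCP pose, the force, the opening and the grip force at its end, in the units of the state.
- env.get_obs(): the state, without advancing time (a new reading comes with each control period).
- viewer.read_camera(name): name is "side" or "top"; returns (picture, depth): 400x640x3 uint8, blue, green, red; 400x640 float32, m along the optical axis (not along the pixel's ray), 0 where there is no reading.
- viewer.calibration(name): a dict with "K" (3x3 intrinsics, pixels), "dist" ([k1, k2, p1, p2, k3] as OpenCV has them; the pictures are not rectified), "T" (4x4, takes a point from camera to world coordinates). Camera axes: x right, y up, looking along -z (the intrinsics and any distortion apply to the point x, -y, -z); pixel columns grow to the right and rows downward; lengths in m; the calibration is good to about 2 mm. A picture is of the moment at which its call begins. calibration takes no time and is no camera call.
- env.sign_off(): hands the job in; it is judged then, once.
The state is a dict: "time_s": time; "qpos": joint angles; "joint_velocities": joint speeds; "effort": joint torques, N m; "tool_pos": TCP position; "tool_rot": TCP orientation; "force": force on the tool from outside, world axes, zero at the start; "wrist_torque": the same for the moment, N m; "grip_width": finger opening in m; "grasp_force": force on a finger pad.
Only numpy, scipy, OpenCV 4.12 (cv2) and the standard library are available. Lean on these libraries where they do the work, as an engineer would, in place of code of your own. Each camera call takes 0.05 s, during which the arm holds its last target. There are 200 camera calls.

### The job

The label printer with its cover standing open has just been reloaded; put it back in service with the usual pointing check. Point down at the top of its label roll, fingertips about 2 cm above it, and hold for two seconds without touching the roll; then push the cover gently down until it is fully shut, and finish pointing in the same way at the small round status lamp on the front of that printer, without touching the lamp or pressing the feed key. Leave the other printer and everything else on the bench alone.

Things in the scene. Friction and masses are not known exactly. Their poses are not given: they have to be found in the camera images.
- printer: the label printer whose cover stands open: a cream desktop machine 190 mm deep (its x) x 150 mm wide (its y), lower housing 90 mm high, open on top. Fixed to the bench. Origin at the centre of its underside; z up; its front, with the control deck, faces its -x (roughly to the robot), +y is its left side as seen from the robot. It may stand on either side of the other printer, turned by up to 0.2 rad
- label_roll: the roll of labels in the open well of that printer: white, 88 mm across, 86 mm wide, lying crosswise (axis along the printer's y) and free to turn on its spindle. Origin at the middle of its axis, 64 mm above the bench; its crown is 108 mm above the bench
- roll_top (a point): highest point of the label roll, midway along its width: 6 mm behind (+x of) the printer's origin, 108 mm above the bench
- cover (a joint): hinge angle of that printer's cover, rad: 0 = fully shut, grows as it opens up and backwards; starts between 1.5 and 1.75 (about upright), stop at 1.85. A stiff friction hinge (about 0.2 N m) leaves it wherever it is put: it neither falls shut nor springs back. Shut, it lands on small rubber stops
- hinge_mid (a point): middle of the cover's hinge axis, which lies along the printer's y: 95 mm behind the printer's origin, 90 mm above the bench. The cover is a hollow shell 150 mm wide. Shut, its flat top is 60 mm above the hinge and runs 115 mm forward of it, then a sloping front drops to the lip, 147 mm forward at hinge height
- cover_back (a point): point on the cover's flat outer top, mid-width, 100 mm forward of the hinge and 60 mm above it when shut; it moves with the cover (its z axis is that face's outward normal). With the cover open at 1.57 the face stands upright 60 mm behind the hinge, looking away from the robot, its upper edge 205 mm and the lip 237 mm above the bench
- status_lamp: status lamp of that printer: a small milky dome, 14 mm across, 5.5 mm high, on the dark strip of the control deck at the front, at the printer's right-hand (-y) end. Does not move. Origin under its centre
- lamp_top (a point): top of the status lamp's dome: 76 mm in front (-x) and 40 mm to the right (-y) of the printer's origin, 96 mm above the bench. When the cover is shut its sloping front starts 24 mm behind the lamp and leans away backwards
- feed_key (a joint): travel of the feed key, m: 0 = up, 0.004 = fully pressed (about 5 N; sprung). An oblong cream key 26 x 13 mm on the same dark strip as the lamp, at its left-hand (+y) end, 80 mm from the lamp
- key_top (a point): middle of the top of the feed key, 94 mm above the bench
- second_printer: the other label printer, of the same make and size, with its cover shut (150 mm high) and in service; fixed to the bench beside the first, turned by up to 0.2 rad; origin and axes as for the first
- glue_stick: upright glue stick, 27 mm across, 95 mm tall, standing between the two printers. Loose; leave alone. Origin under its centre
- small_carton: closed cardboard carton 150 x 110 x 85 mm, beyond the printers on the robot's right. Loose; leave alone. Origin under its centre
- tape_dispenser: weighted desk tape dispenser 150 x 58 mm, 102 mm tall, on the robot's left. Loose; leave alone. Origin under its centre
- stapler: stapler lying behind the printers on the left, 135 x 30 mm, 45 mm tall. Loose; leave alone. Origin under its centre
- date_stamp: self-inking hand stamp in front on the right, 52 x 40 mm, 76 mm tall. Loose; leave alone. Origin under its centre
- spare_roll: spare label roll standing on end behind the printers, 88 mm across, 86 mm tall. Loose; leave alone. Origin under its centre
- pen_cup: steel pen cup with pens, 76 mm across, 150 mm tall to the pen ends, behind on the right. Loose; leave alone. Origin under its centre

How it is judged:
By the outcome, as a careful person would: the job done as asked, in the order asked, and still so for the second after the job is handed in, with the robot touching nothing.
It also fails if it takes over 64 s, if anything falls off the work surface, if the arm or the gripper's body presses on something with over 40 N, if the wrist force passes 120 N, or if a joint passes its speed limit or range.

## Working session

There is one attempt and no reset: what is moved stays moved. The work goes in short steps, Python scripts to look and compute and a tool call to move; the robot and the scene stay as the last step left them, time stands still between calls to the robot, and variables do not carry over. Pictures are saved under pics/ and viewed, at most 10 in all, crops included, and the job is handed in when it is done.

Besides the shell and the picture viewer there is one more tool, called after "Emit:" as a command line: name --argument value ..., lists and objects as JSON in quotes. arm_command: Moves the arm, as the interface text tells. Its arguments: {"type":"object","properties":{"series":{"type":"array"},"grip":{"type":"number"},"grip_force":{"type":"number"}},"required":["series"]}

```bash
mkdir -p pics
cat > h.py <<'E'
import numpy as np, cv2
from cell import env, viewer
def snap(n):
    im,d=viewer.read_camera(n); np.savez('/tmp/%s.npz'%n,im=im,d=d); return im,d
def load(n):
    z=np.load('/tmp/%s.npz'%n); return z['im'],z['d']
def world(n,uv,d):
    "uv Nx2 pixels, d depths -> world"
    c=viewer.calibration(n); uv=np.array(uv,float).reshape(-1,1,2)
    p=cv2.undistortPoints(uv,np.array(c['K'],float),np.array(c['dist'],float)).reshape(-1,2)
    d=np.array(d,float).reshape(-1)
    P=np.c_[p[:,0]*d,-p[:,1]*d,-d,np.ones(len(d))]
    return (P@np.array(c['T']).T)[:,:3]
def cloud(n):
    im,d=load(n); v,u=np.nonzero(d>0)
    return np.c_[u,v],world(n,np.c_[u,v],d[v,u]),im[v,u]
E
python3 - <<'E'
from h import *
for n in('top','side'):
    im,d=snap(n); cv2.imwrite('pics/%s0.png'%n,im); print(n,np.array(viewer.calibration(n)['T']).round(2).tolist(),d[d>0].min(),d.max())
o=env.get_obs(); print({k:np.round(v,3).tolist() for k,v in o.items()})
E
```

```text
top [[0.01, 1.0, -0.08, 0.45], [-1.0, 0.01, 0.01, -0.0], [0.01, 0.08, 1.0, 1.57], [0.0, 0.0, 0.0, 1.0]] 0.8943289 2.4353392
side [[-0.87, 0.32, -0.38, -0.03], [-0.49, -0.53, 0.69, 1.02], [0.02, 0.78, 0.62, 1.03], [0.0, 0.0, 0.0, 1.0]] 0.8857473 3.8569102
{'time_s': 0.1, 'qpos': [75.58, 18.435, -4.017, 83.167, 1.295, 78.54, -3.262], 'joint_velocities': [0.016, -0.039, -0.036, -0.18, -0.071, 0.173, -0.138], 'effort': [-0.0, -49.257, -0.406, -31.34, -0.064, 0.039, 0.0], 'tool_pos': [0.171, -0.627, 0.19], 'tool_rot': [-179.903, 0.005, 15.229], 'force': [-0.703, -0.475, -0.516], 'wrist_torque': [0.024, 0.004, 0.046], 'grasp_force': 0.0, 'grip_width': 0.087}
```

View pics/top0.png

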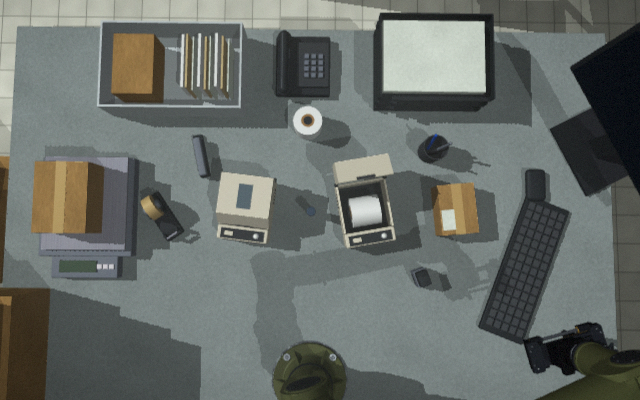

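View pics/side0.png

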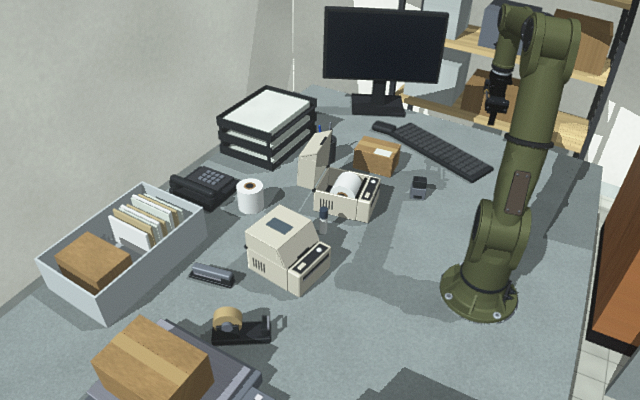

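The open printer is on the robot's right (top view, columns 333-397, rows 153-247). Its control deck is near row 238. The other printer is at columns 217-276. I'll enlarge the open one and measure it.

Run:
```python
from h import *
im,d=load('top'); c=im[148:253,322:412]; cv2.imwrite('pics/c1.png',cv2.resize(c,None,fx=5.7,fy=5.7,interpolation=cv2.INTER_CUBIC))
uv,P,_=cloud('top')
s=(uv[:,0]>330)&(uv[:,0]<400)&(uv[:,1]>190)&(uv[:,1]<252)
# rim of housing: z near .09
r=s&(abs(P[:,2]-.09)<.006); q=P[r][:,:2]; print(r.sum(),q.min(0),q.max(0)); print(cv2.minAreaRect((q*1000).astype(np.float32)))
w=s&(P[:,2]>.099)&(P[:,0]>.44); q=P[w]
w=s&(P[:,2]>.1025)&(P[:,2]<.12); q=P[w];print('crown',len(q),q.mean(0),q[:,2].max(),cv2.minAreaRect((q[:,:2]*1000).astype(np.float32)))
c=(uv[:,0]>325)&(uv[:,0]<400)&(uv[:,1]>145)&(uv[:,1]<192)&(P[:,2]>.13); q=P[c]; print('cover',q.min(0),q.max(0))
for k in q[::60]: print(k.round(3))
```

```text
1157 [ 0.40385332 -0.24822265] [ 0.57006719 -0.07604245]
((498.2480163574219, -163.17770385742188), (169.35000610351562, 150.65396118164062), 10.126211166381836)
crown 423 [ 0.51442065 -0.15988524  0.10723636] 0.11654244174992123 ((515.0473022460938, -159.6829071044922), (61.25608444213867, 85.9876480102539), 10.737630844116211)
cover [ 0.58113583 -0.21958793  0.13179128] [ 0.66482538 -0.06102108  0.24571158]
[ 0.665 -0.199  0.208]
[ 0.652 -0.143  0.213]
[ 0.65  -0.212  0.214]
[ 0.644 -0.138  0.213]
[ 0.641 -0.156  0.218]
[ 0.638 -0.164  0.222]
[ 0.635 -0.17   0.222]
[ 0.633 -0.175  0.219]
[ 0.63  -0.181  0.222]
[ 0.627 -0.183  0.223]
[ 0.623 -0.188  0.228]
[ 0.621 -0.193  0.227]
[ 0.618 -0.196  0.23 ]
[ 0.615 -0.198  0.229]
[ 0.612 -0.2    0.234]
[ 0.609 -0.203  0.235]
[ 0.606 -0.208  0.237]
[ 0.608 -0.067  0.161]
[ 0.598 -0.096  0.233]
[ 0.595 -0.14   0.241]
[ 0.589 -0.122  0.242]
```

View pics/c1.png

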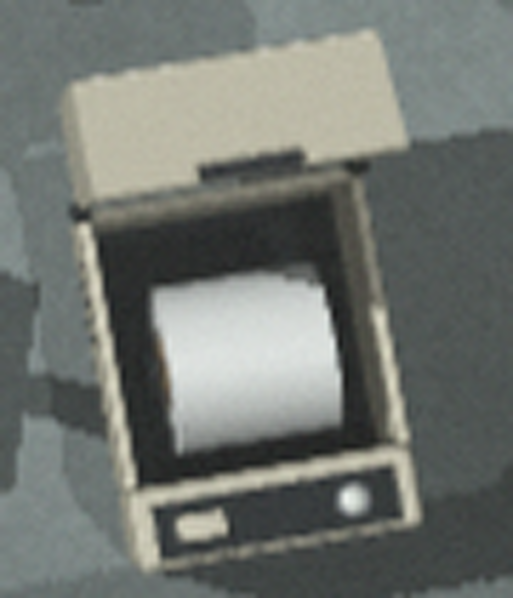

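```bash
cat >> h.py <<'E'
def atz(n,uv,z):
    a=world(n,[uv],[.5])[0]; b=world(n,[uv],[1.5])[0]; return a+(b-a)*(z-a[2])/(b[2]-a[2])
E
python3 - <<'E'
from h import *
L=atz('top',(383.9,235.4),.095); K=atz('top',(357.3,240.1),.094); print(L,K,np.linalg.norm((L-K)[:2]))
yw=np.arctan2(*(-(K-L)[:2]*[1,-1])[::1]); 
im,d=load('top'); print('depth lamp',world('top',[(383,235)],[d[235,384]]))
print('yaw',np.degrees(yw))
for y in (yw,np.radians(10.2)):
    ax=np.array([np.cos(y),np.sin(y)]); ay=np.array([-ax[1],ax[0]])
    print('origin lampkey',(L+K)[:2]/2+.076*ax)
print('origin roll',np.array([.5144,-.1599])-.006*ax)
print('origin rect front', 'front edge ctr', np.array([.4982,-.1632])-ax*.08467)
# cover inside/edges in printer frame
O=np.array([.512,-.162]); uv,P,_=cloud('top')
c=(uv[:,0]>325)&(uv[:,0]<400)&(uv[:,1]>145)&(uv[:,1]<192)&(P[:,2]>.1); q=P[c]
X=(q[:,:2]-O)@ax+.095*0; Y=(q[:,:2]-O)@ay
s=abs(Y)<.06; i=np.argsort(X[s]); 
for k in i[::40]: print((X[s][k]-.0).round(3),Y[s][k].round(3),q[s][k,2].round(3))
# second printer extents
c=(uv[:,0]>205)&(uv[:,0]<330)&(uv[:,1]>150)&(uv[:,1]<255)&(P[:,2]>.05); q=P[c]; print('2nd',cv2.minAreaRect((q[:,:2]*1000).astype(np.float32)))
c=(uv[:,0]>425)&(uv[:,0]<480)&(uv[:,1]>175)&(uv[:,1]<245)&(P[:,2]>.05); q=P[c]; print('carton',cv2.minAreaRect((q[:,:2]*1000).astype(np.float32)))
c=(uv[:,0]>410)&(uv[:,0]<460)&(uv[:,1]>130)&(uv[:,1]<170)&(P[:,2]>.05); q=P[c]; print('cup',q.min(0),q.max(0))
E
```

```text
[ 0.43864501 -0.21406981  0.095     ] [ 0.42438697 -0.13602251  0.094     ] 0.07933897547248976
depth lamp [[ 0.43979543 -0.21147834  0.09465354]]
yaw 10.352890616694188
origin lampkey [ 0.50627867 -0.16138817]
origin lampkey [ 0.50631485 -0.16158772]
origin roll [ 0.50849483 -0.16096251]
origin rect front front edge ctr [ 0.41486816 -0.17819376]
0.082 -0.029 0.238
0.084 -0.002 0.234
0.087 0.031 0.24
0.089 0.044 0.237
0.092 -0.006 0.233
0.095 -0.023 0.232
0.097 0.052 0.227
0.1 -0.04 0.235
0.102 -0.031 0.227
0.105 0.035 0.232
0.107 0.002 0.231
0.11 -0.005 0.223
0.112 0.011 0.224
0.115 0.057 0.224
0.117 0.057 0.225
0.12 -0.06 0.221
0.123 0.053 0.221
0.125 -0.047 0.219
0.128 0.019 0.221
0.131 0.056 0.208
0.133 -0.005 0.217
0.136 0.011 0.215
0.139 0.021 0.209
0.141 -0.04 0.215
2nd ((510.8074951171875, 130.33877563476562), (282.66845703125, 198.4221954345703), 83.34934997558594)
carton ((521.1982421875, -435.7066650390625), (150.3767547607422, 112.75344848632812), 5.408856391906738)
cup [ 0.66679166 -0.40732295  0.0501512 ] [ 0.74208293 -0.33181154  0.15811883]
```

The measurements agree to about 2 mm: printer origin is about (0.508, -0.161) and yaw about 10.3°, with the cover at about 1.6 rad. The lamp-to-key distance came out at 79 mm (80 given) and the crown at 107 mm (108 given). I'll close the fingers, rise, and turn to the printer's axes.

Emit:
arm_command --series '[[[0,0,-25],0.017],[[0,0,-50],0.034],[[0,0,-75],0.051],[[0,0,-100],0.068],[[0,0,-110],0.086]]' --grip 1 --grip_force 5

```text
time_s: 0.6
tool_pos: [0.171, -0.628, 0.3036]
tool_rot: [179.8, -0.0, 10.2]
force: [0.1, -0.6, -0.1]
grip_width: 0.0548
grasp_force: 0.0
```

Emit:
arm_command --series '[[[28,-26.5,0],0],[[56,-53,0],0],[[84,-79.5,0],0],[[112,-106,0],0],[[140,-132.5,0],0]]'

```text
time_s: 1.1
tool_pos: [0.2853, -0.47, 0.3]
tool_rot: [-179.9, 0.0, 10.3]
force: [-0.3, -0.9, 0.3]
grip_width: 0.0152
grasp_force: 0.0
```

Emit:
arm_command --series '[[[28,-26.5,0],0],[[56,-53,0],0],[[84,-79.5,0],0],[[112,-106,0],0],[[140,-132.5,0],0]]'

```text
time_s: 1.6
tool_pos: [0.3992, -0.3147, 0.3001]
tool_rot: [-180.0, 0.1, 10.3]
force: [0.8, -0.2, -0.6]
grip_width: 0.0008
grasp_force: 0.0
```

Emit:
arm_command --series '[[[28,-26.5,0],0],[[56,-53,0],0],[[84,-79.5,0],0],[[112,-106,0],0],[[140,-132.5,0],0]]'

```text
time_s: 2.1
tool_pos: [0.5131, -0.1596, 0.3001]
tool_rot: [-180.0, 0.1, 10.3]
force: [0.3, 0.2, -0.1]
grip_width: 0.0006
grasp_force: 0.0
```

Emit:
arm_command --series '[[[0,0,0],0],[[0,0,0],0],[[0,0,0],0],[[0,0,0],0],[[0,0,0],0]]'

```text
time_s: 2.6
tool_pos: [0.5123, -0.1622, 0.3011]
tool_rot: [180.0, 0.0, 10.2]
force: [-0.0, -0.4, -0.3]
grip_width: 0.0007
grasp_force: 0.0
```

Above the roll. I'll descend to about 2 cm over the crown (TCP z 0.136).

Emit:
arm_command --series '[[[0,0,25],0],[[0,0,50],0],[[1,0,75],0],[[1,0,100],0],[[1,0,120],0]]'

```text
time_s: 3.1
tool_pos: [0.513, -0.1615, 0.1797]
tool_rot: [-180.0, 0.1, 10.2]
force: [0.0, 0.4, -0.4]
grip_width: 0.0002
grasp_force: 0.0
```

Emit:
arm_command --series '[[[0,0,12],0],[[0,0,24],0],[[0,0,36],0],[[0,0,42],0],[[0,0,44],0]]'

```text
time_s: 3.6
tool_pos: [0.5137, -0.1608, 0.1367]
tool_rot: [-180.0, 0.0, 10.3]
force: [-0.3, -0.5, -0.4]
grip_width: 0.0004
grasp_force: 0.0
```

Run:
```python
from h import *
print(env.get_obs()['tool_pos'],env.get_obs()['force'])
im,d=snap('side'); snap('top'); cv2.imwrite('pics/s1.png',cv2.resize(im[110:240,270:420],None,fx=5,fy=4.5,interpolation=cv2.INTER_CUBIC))
```

```text
[ 0.51367387 -0.16081522  0.13665237] [-0.3277849  -0.5392164  -0.44358495]
```

View pics/s1.png

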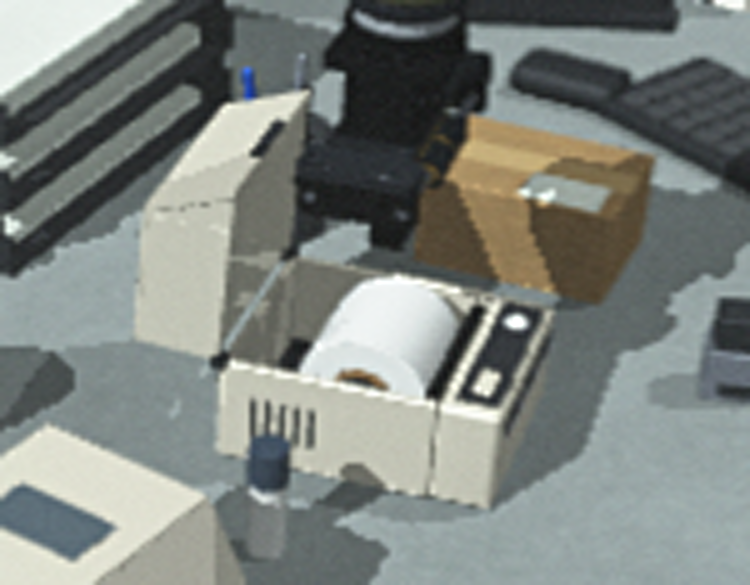

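The picture shows the closed fingers hanging over the middle of the roll with a clear gap (tip at crop 390,240; crown near 400,285). The cover is untouched behind them. Now I hold for 3 s.

Emit:
arm_command --series '[[[0,0,0],0],[[0,0,0],0],[[0,0,0],0],[[0,0,0],0],[[0,0,0],0]]'

```text
time_s: 4.2
tool_pos: [0.5139, -0.1608, 0.1373]
tool_rot: [180.0, -0.0, 10.3]
force: [-0.1, 0.2, -0.1]
grip_width: 0.0004
grasp_force: 0.0
```

Emit:
arm_command --series '[[[0,0,0],0],[[0,0,0],0],[[0,0,0],0],[[0,0,0],0],[[0,0,0],0]]'

```text
time_s: 4.7
tool_pos: [0.5139, -0.1608, 0.1371]
tool_rot: [180.0, 0.0, 10.3]
force: [-0.5, 0.4, -0.4]
grip_width: 0.0005
grasp_force: 0.0
```

Emit:
arm_command --series '[[[0,0,0],0],[[0,0,0],0],[[0,0,0],0],[[0,0,0],0],[[0,0,0],0]]'

```text
time_s: 5.2
tool_pos: [0.5138, -0.1608, 0.1371]
tool_rot: [180.0, 0.0, 10.3]
force: [0.1, -0.0, 0.3]
grip_width: 0.0006
grasp_force: 0.0
```

Emit:
arm_command --series '[[[0,0,0],0],[[0,0,0],0],[[0,0,0],0],[[0,0,0],0],[[0,0,0],0]]'

```text
time_s: 5.7
tool_pos: [0.5138, -0.1608, 0.1371]
tool_rot: [180.0, 0.0, 10.3]
force: [0.4, 1.3, -0.5]
grip_width: 0.0007
grasp_force: 0.0
```

Emit:
arm_command --series '[[[0,0,0],0],[[0,0,0],0],[[0,0,0],0],[[0,0,0],0],[[0,0,0],0]]'

```text
time_s: 6.2
tool_pos: [0.5138, -0.1608, 0.1371]
tool_rot: [180.0, 0.0, 10.3]
force: [-0.6, -0.1, -0.0]
grip_width: 0.0007
grasp_force: 0.0
```

Emit:
arm_command --series '[[[0,0,0],0],[[0,0,0],0],[[0,0,0],0],[[0,0,0],0],[[0,0,0],0]]'

```text
time_s: 6.7
tool_pos: [0.5138, -0.1608, 0.1371]
tool_rot: [180.0, 0.0, 10.3]
force: [-0.4, 0.6, 0.8]
grip_width: 0.0005
grasp_force: 0.0
```

Emit:
arm_command --series '[[[0,0,-25],0],[[0,0,-60],0],[[0,0,-100],0],[[0,0,-140],0],[[0,0,-165],0]]'

```text
time_s: 7.2
tool_pos: [0.5147, -0.1609, 0.3055]
tool_rot: [179.9, -0.2, 10.3]
force: [0.3, 0.0, 0.2]
grip_width: 0.0005
grasp_force: 0.0
```

Emit:
arm_command --series '[[[40,0,0],0],[[80,0,0],0],[[120,0,0],0],[[160,0,0],0],[[199,0,0],0]]'

```text
time_s: 7.7
tool_pos: [0.7111, -0.1253, 0.3017]
tool_rot: [180.0, 0.0, 10.3]
force: [0.2, -0.2, 0.5]
grip_width: 0.0003
grasp_force: 0.0
```

Emit:
arm_command --series '[[[0,0,15],0],[[0,0,40],0],[[0,0,70],0],[[0,0,95],0],[[0,0,109],0]]'

```text
time_s: 8.2
tool_pos: [0.7085, -0.1254, 0.1901]
tool_rot: [-179.9, 0.2, 10.3]
force: [-1.1, 0.2, -0.7]
grip_width: 0.0007
grasp_force: 0.0
```

Run:
```python
from h import *
print(env.get_obs()['tool_pos'],env.get_obs()['force'])
im,d=snap('side'); cv2.imwrite('pics/s2.png',cv2.resize(im[110:240,270:420],None,fx=5,fy=4.5,interpolation=cv2.INTER_CUBIC))
ax=np.array([.984,.179]);O=np.array([.508,-.161])
print('X,Y',(env.get_obs()['tool_pos'][:2]-O)@np.c_[ax,[-ax[1],ax[0]]])
# cover side edge angle from side cam: points of cover outer face/side
uv,P,_=cloud('side'); x=(P[:,:2]-O)@ax; y=(P[:,:2]-O)@np.array([-ax[1],ax[0]])
s=(abs(y-.074)<.006)&(P[:,2]>.1)&(x>.05)&(x<.2)
for z in np.arange(.11,.25,.02):
    k=s&(abs(P[:,2]-z)<.005)
    if k.sum(): print(z.round(2),k.sum(),x[k].min().round(3),x[k].max().round(3))
```

```text
[ 0.70846808 -0.12538111  0.19008802] [-1.08227786  0.20549856 -0.74777099]
X,Y [ 0.20292204 -0.00068473]
0.11 41 0.09 0.149
0.13 43 0.09 0.148
0.15 45 0.09 0.145
0.17 44 0.086 0.144
0.19 46 0.086 0.145
0.21 50 0.083 0.141
0.23 15 0.082 0.101
```

View pics/s2.png

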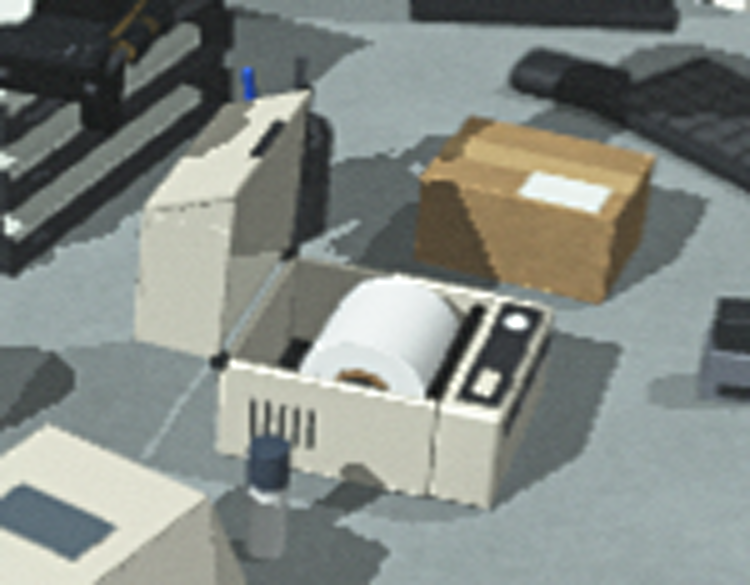

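The gripper hangs clear behind the cover (tip near crop 100,120). The side depth puts the cover at about 1.5 rad. I'll work out the shutting arc.

Run:
```python
import numpy as np
R,p=np.hypot(92,60),np.arctan2(60,92)
th=np.radians(np.r_[86:-.1:-86/25*1.0]) ; t=th+p
X=95-R*np.cos(t)+9.5; z=90+R*np.sin(t)+8
print(len(th),X[0],z[0],X[-1],z[-1])
for c in range(5):
    i=c*5; print([[round(X[i+k]-X[i],0),round(z[i]-z[i+k],0)] for k in range(1,6)])
```

```text
26 157.93624743112994 193.96128104855137 12.500000000000057 158.0000000000001
[[np.float64(-6.0), np.float64(-3.0)], [np.float64(-12.0), np.float64(-6.0)], [np.float64(-18.0), np.float64(-8.0)], [np.float64(-24.0), np.float64(-10.0)], [np.float64(-31.0), np.float64(-12.0)]]
[[np.float64(-6.0), np.float64(-1.0)], [np.float64(-13.0), np.float64(-2.0)], [np.float64(-20.0), np.float64(-2.0)], [np.float64(-26.0), np.float64(-2.0)], [np.float64(-33.0), np.float64(-2.0)]]
[[np.float64(-7.0), np.float64(1.0)], [np.float64(-13.0), np.float64(2.0)], [np.float64(-19.0), np.float64(4.0)], [np.float64(-26.0), np.float64(6.0)], [np.float64(-32.0), np.float64(8.0)]]
[[np.float64(-6.0), np.float64(3.0)], [np.float64(-12.0), np.float64(6.0)], [np.float64(-18.0), np.float64(9.0)], [np.float64(-23.0), np.float64(13.0)], [np.float64(-28.0), np.float64(17.0)]]
[[np.float64(-5.0), np.float64(4.0)], [np.float64(-10.0), np.float64(9.0)], [np.float64(-14.0), np.float64(14.0)], [np.float64(-18.0), np.float64(19.0)], [np.float64(-22.0), np.float64(25.0)]]
```

Emit:
arm_command --series '[[[-12,0,0],0],[[-24,0,0],0],[[-32,0,0],0],[[-38,0,0],0],[[-42,0,0],0]]'

```text
time_s: 8.75
tool_pos: [0.6683, -0.1329, 0.1939]
tool_rot: [180.0, -0.1, 10.3]
force: [-0.6, -0.0, 0.7]
grip_width: 0.0003
grasp_force: 0.0
```

Emit:
arm_command --series '[[[-7,0,-2],0],[[-14,0,-5],0],[[-21,0,-8],0],[[-28,0,-10],0],[[-36,0,-12],0]]'

```text
time_s: 9.25
tool_pos: [0.6324, -0.1392, 0.2055]
tool_rot: [180.0, -0.0, 10.3]
force: [-0.7, 0.5, -0.2]
grip_width: 0.0006
grasp_force: 0.0
```

Emit:
arm_command --series '[[[-6,0,-1],0],[[-13,0,-2],0],[[-20,0,-2],0],[[-26,0,-2],0],[[-33,0,-2],0]]'

```text
time_s: 9.75
tool_pos: [0.5999, -0.1451, 0.207]
tool_rot: [-180.0, 0.0, 10.3]
force: [0.2, 0.0, 0.6]
grip_width: 0.0003
grasp_force: 0.0
```

Run:
```python
from h import *
im,d=snap('side'); cv2.imwrite('pics/s3.png',cv2.resize(im[110:240,270:420],None,fx=5,fy=4.5,interpolation=cv2.INTER_CUBIC))
```

```text
(no output)
```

View pics/s3.png

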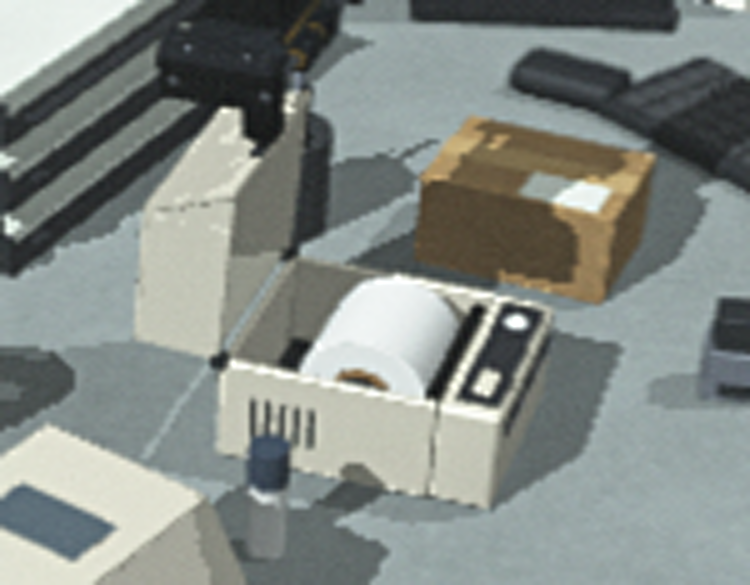

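The picture shows the cover unmoved, with the fingertip (crop 262,150) appearing in front of its upper slope and no force on the tool. That contradicts my geometry, so I'll check the tip's real position by depth.

```bash
cat >> h.py <<'E'
def proj(n,p):
    c=viewer.calibration(n); q=(np.linalg.inv(np.array(c['T']))@np.r_[p,1])[:3]
    return cv2.projectPoints(np.array([[q[0],-q[1],-q[2]]]),np.zeros(3),np.zeros(3),np.array(c['K'],float),np.array(c['dist'],float))[0].ravel()
E
python3 - <<'E'
from h import *
ax=np.array([.984,.179]);ay=np.array([-.179,.984]);O=np.array([.507,-.161])
o=env.get_obs(); print(o['tool_pos'],o['force'])
tip=o['tool_pos']-[0,0,.008]; u=proj('side',tip); print('tip px',u,'crop',(u-[270,110])*[5,4.5])
im,d=load('side')
for cx,cy in [(262,148),(262,135),(262,120),(262,105),(220,75),(235,130),(235,165),(200,150),(180,195),(225,185),(285,110),(300,100),(190,280),(160,215),(215,215),(160,330),(245,210)]:
    px=int(cx/5+270),int(cy/4.5+110); w=world('side',[px],[d[px[1],px[0]]])[0]; print((cx,cy),w.round(3),'X,Y',((w[:2]-O)@ax).round(3),((w[:2]-O)@ay).round(3))
E
```

```text
[ 0.59890382 -0.14559937  0.20714463] [-0.74126413  0.54907017  0.09176158]
tip px [321.29535047 149.30250922] crop [256.47675235 176.8612915 ]
(262, 148) [ 0.59  -0.132  0.237] X,Y 0.087 0.014
(262, 135) [ 0.594 -0.139  0.239] X,Y 0.089 0.006
(262, 120) [ 0.592 -0.135  0.256] X,Y 0.089 0.01
(262, 105) [ 0.555 -0.065  0.314] X,Y 0.064 0.086
(220, 75) [ 0.578 -0.057  0.334] X,Y 0.088 0.09
(235, 130) [ 0.63  -0.172  0.218] X,Y 0.119 -0.033
(235, 165) [ 0.596 -0.112  0.23 ] X,Y 0.097 0.033
(200, 150) [ 0.638 -0.14   0.213] X,Y 0.133 -0.003
(180, 195) [ 0.615 -0.076  0.218] X,Y 0.122 0.064
(225, 185) [ 0.589 -0.086  0.228] X,Y 0.094 0.059
(285, 110) [ 0.605 -0.193  0.231] X,Y 0.091 -0.049
(300, 100) [ 0.6   -0.205  0.234] X,Y 0.084 -0.06
(190, 280) [ 0.603 -0.069  0.154] X,Y 0.111 0.073
(160, 215) [ 0.623 -0.066  0.206] X,Y 0.132 0.073
(215, 215) [ 0.588 -0.073  0.214] X,Y 0.096 0.072
(160, 330) [ 0.622 -0.064  0.107] X,Y 0.131 0.075
(245, 210) [ 0.644 -0.214  0.12 ] X,Y 0.125 -0.077
```

Run:
```python
from h import *
a,_=load('side'); im,d=snap('side'); print('diff',np.abs(a[150:200,270:420].astype(int)-im[150:200,270:420]).mean()); t,_=snap('top')
A=cv2.resize(im[110:200,270:370],None,fx=5,fy=5,interpolation=cv2.INTER_CUBIC); B=cv2.resize(t[130:220,320:380],None,fx=5,fy=5,interpolation=cv2.INTER_CUBIC)
cv2.imwrite('pics/m1.png',np.hstack([A,B])); print(env.get_obs()['effort'].round(1), env.get_obs()['wrist_torque'].round(2))
```

```text
diff 1.9952444444444444
[  0.2 -43.4  -4.8 -30.9  -0.   -0.    0. ] [-0.05  0.05  0.06]
```

View pics/m1.png

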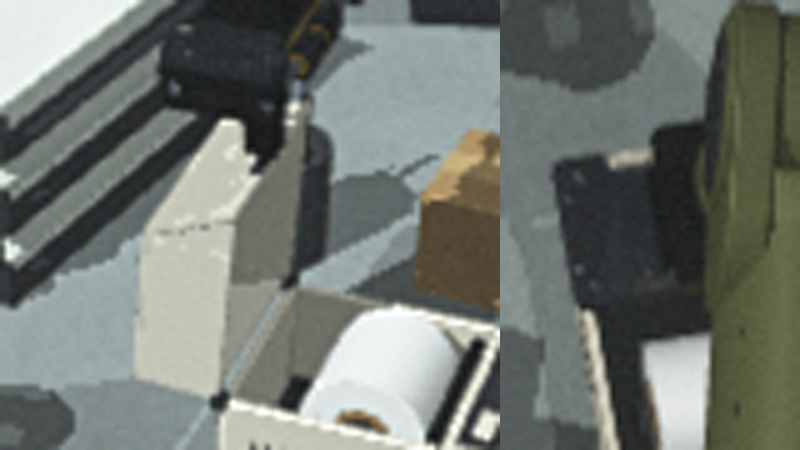

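The fingertip really is inside the cover's shell: the image shows it cutting through the slope. The force is still zero and the cover hasn't moved. The closed tip seems to meet nothing at mid-width, so I'm backing out the same way before trying anything else.

Emit:
arm_command --series '[[[7,0,0],0],[[13,0,0],0],[[20,0,0],0],[[27,0,1],0],[[33,0,2],0]]'

```text
time_s: 10.4
tool_pos: [0.6338, -0.1387, 0.2048]
tool_rot: [-180.0, 0.0, 10.3]
force: [0.4, -0.7, 0.3]
grip_width: 0.0002
grasp_force: 0.0
```

Emit:
arm_command --series '[[[8,0,2],0],[[15,0,4],0],[[22,0,7],0],[[29,0,10],0],[[36,0,12],0]]'

```text
time_s: 10.9
tool_pos: [0.6687, -0.1326, 0.1926]
tool_rot: [-180.0, 0.0, 10.3]
force: [-0.0, -0.6, 0.1]
grip_width: 0.0005
grasp_force: 0.0
```

Emit:
arm_command --series '[[[10,0,0],0],[[20,0,0],0],[[30,0,0],0],[[30,0,0],0],[[30,0,0],0]]' --grip -1

```text
time_s: 11.4
tool_pos: [0.698, -0.1271, 0.193]
tool_rot: [-180.0, 0.0, 10.3]
force: [0.3, 0.2, -0.1]
grip_width: 0.0326
grasp_force: 0.0
```

Run:
```python
from h import *
o=env.get_obs(); print(o['tool_pos'],o['force'],o['grip_width'])
im,d=snap('side'); snap('top')
A=cv2.resize(im[90:240,250:420],None,fx=4,fy=4,interpolation=cv2.INTER_CUBIC); cv2.imwrite('pics/m2.png',A)
ax=np.array([.984,.179]);O=np.array([.507,-.161])
uv,P,_=cloud('side'); x=(P[:,:2]-O)@ax; y=(P[:,:2]-O)@np.array([-ax[1],ax[0]])
s=(abs(y-.074)<.006)&(P[:,2]>.1)&(x>.0)&(x<.2)
for z in np.arange(.11,.25,.02):
    k=s&(abs(P[:,2]-z)<.005)
    if k.sum(): print(z.round(2),k.sum(),x[k].min().round(3),x[k].max().round(3))
```

```text
[ 0.69795439 -0.12708093  0.19295321] [ 0.28122376  0.16791645 -0.10242488] 0.03261892726298737
0.11 41 0.093 0.149
0.13 47 0.09 0.149
0.15 41 0.089 0.146
0.17 45 0.087 0.146
0.19 47 0.087 0.146
0.21 47 0.084 0.142
0.23 12 0.085 0.107
```

View pics/m2.png

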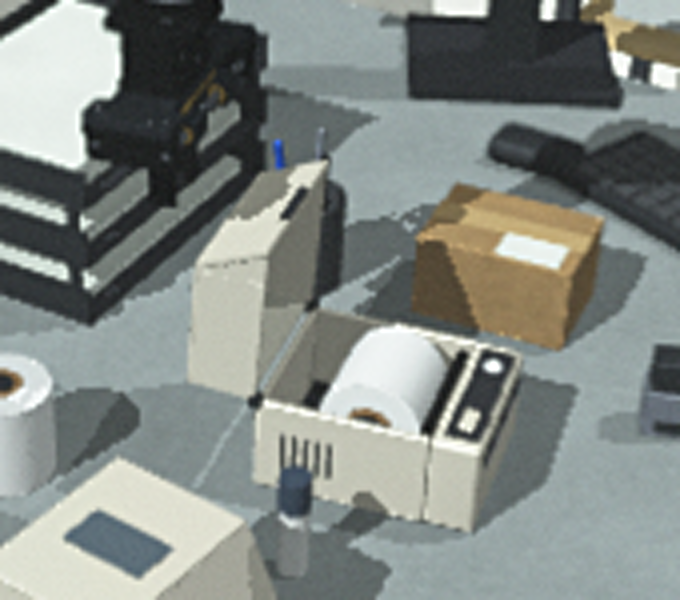

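The cover is unchanged, and the gripper is clear behind it and still opening. I'll probe the back again with the fingers spread, slowly, watching the force.

Emit:
arm_command --series '[[[0,0,0],0],[[0,0,0],0],[[-4,0,0],0],[[-8,0,0],0],[[-12,0,0],0]]'

```text
time_s: 12.0
tool_pos: [0.6855, -0.1297, 0.1932]
tool_rot: [180.0, 0.0, 10.3]
force: [0.1, 0.0, -0.4]
grip_width: 0.0805
grasp_force: 0.0
```

Emit:
arm_command --series '[[[-4,0,0],0],[[-8,0,0],0],[[-12,0,0],0],[[-16,0,0],0],[[-20,0,0],0]]'

```text
time_s: 12.5
tool_pos: [0.666, -0.1332, 0.1931]
tool_rot: [180.0, 0.0, 10.3]
force: [-0.2, -0.1, -0.2]
grip_width: 0.0872
grasp_force: 0.0
```

Emit:
arm_command --series '[[[-3,0,0],0],[[-6,0,0],0],[[-9,0,0],0],[[-12,0,0],0],[[-15,0,0],0]]'

```text
time_s: 13.0
tool_pos: [0.6514, -0.1357, 0.1931]
tool_rot: [180.0, 0.0, 10.3]
force: [-0.6, -0.1, -0.5]
grip_width: 0.0868
grasp_force: 0.0
```

```bash
cat >> h.py <<'E'
def prof():
    ax=np.array([.984,.179]);O=np.array([.507,-.161]); snap('side')
    o=env.get_obs(); print('tool X,z',((o['tool_pos'][:2]-O)@ax).round(4),o['tool_pos'][2].round(4),'F',o['force'].round(1),o['grip_width'].round(3),'t',o['time_s'])
    uv,P,_=cloud('side'); x=(P[:,:2]-O)@ax; y=(P[:,:2]-O)@np.array([-ax[1],ax[0]])
    s=(abs(y-.074)<.006)&(P[:,2]>.1)&(x>-.08)&(x<.2)
    for z in np.arange(.11,.25,.02):
        k=s&(abs(P[:,2]-z)<.005)
        if k.sum(): print(z.round(2),k.sum(),x[k].min().round(3),x[k].max().round(3))
E
python3 -c "
from h import *
prof()"
```

```text
Traceback (most recent call last):
  File "h.py", line 24, in prof
    o=env.get_obs(); print('tool X,z',((o['tool_pos'][:2]-O)@ax).round(4),o['tool_pos'][2].round(4),'F',o['force'].round(1),o['grip_width'].round(3),'t',o['time_s'])
                                                                                                                            ^^^^^^^^^^^^^^^^^^^^^
AttributeError: 'float' object has no attribute 'round'
```

```bash
sed -i "s/o\['grip_width'\].round(3)/o['grip_width']/" h.py; python3 -c "
from h import *
prof()"
```

```text
tool X,z 0.1464 0.1932 F [-0.4  0.4 -0.3] 0.08716284939556268 t 13.1
0.11 44 0.095 0.148
0.13 46 0.089 0.148
0.15 39 0.089 0.146
0.17 37 0.087 0.145
0.19 36 0.088 0.145
0.21 47 0.085 0.143
0.23 13 0.082 0.103
```

Emit:
arm_command --series '[[[-3,0,0],0],[[-6,0,0],0],[[-9,0,0],0],[[-12,0,0],0],[[-12,0,0],0]]'

```text
time_s: 13.6
tool_pos: [0.6394, -0.1382, 0.1932]
tool_rot: [180.0, 0.0, 10.3]
force: [0.8, -0.5, -0.7]
grip_width: 0.0874
grasp_force: 0.0
```

```bash
python3 -c "
from h import *
prof()
im,d=load('side');A=cv2.resize(im[90:200,270:370],None,fx=5.4,fy=5.4,interpolation=cv2.INTER_CUBIC); cv2.imwrite('pics/m3.png',A)"
```

```text
tool X,z 0.1346 0.1933 F [-0.3 -0.2  0. ] 0.08734027926687978 t 13.65
0.11 41 0.094 0.151
0.13 45 0.089 0.151
0.15 47 0.089 0.146
0.17 47 0.089 0.145
0.19 46 0.087 0.146
0.21 44 0.085 0.142
0.23 18 0.083 0.113
```

View pics/m3.png

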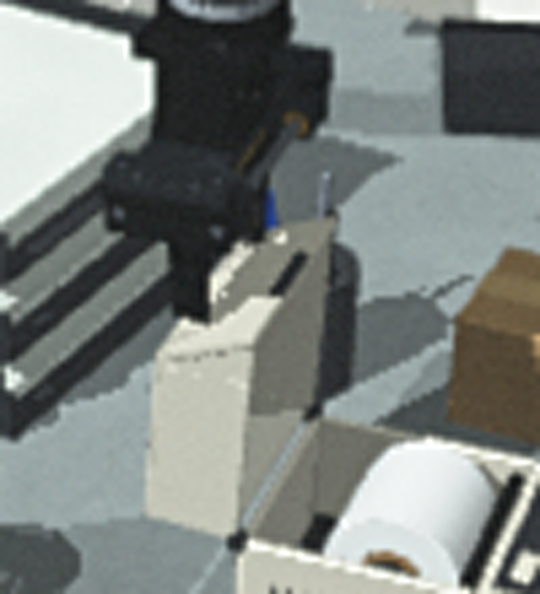

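The fingers again sink into the shell without force (near finger at crop 190,310) and the cover hasn't moved. I'll back out and go lower, so that both the finger shafts and the gripper's front edge meet the cover across its whole width, then probe gently.

Emit:
arm_command --series '[[[15,0,0],0],[[30,0,0],0],[[45,0,0],0],[[60,0,0],0],[[68,0,0],0]]'

```text
time_s: 14.15
tool_pos: [0.7076, -0.1251, 0.1927]
tool_rot: [-180.0, -0.0, 10.3]
force: [0.4, 0.8, 0.3]
grip_width: 0.0874
grasp_force: 0.0
```

Emit:
arm_command --series '[[[0,0,10],0],[[0,0,20],0],[[0,0,30],0],[[0,0,33],0],[[0,0,33],0]]' --grip 1

```text
time_s: 14.65
tool_pos: [0.7058, -0.1262, 0.1591]
tool_rot: [-180.0, 0.1, 10.3]
force: [-0.7, 0.0, 0.5]
grip_width: 0.055
grasp_force: 0.0
```

Emit:
arm_command --series '[[[-6,0,0],0],[[-12,0,0],0],[[-18,0,0],0],[[-24,0,0],0],[[-30,0,0],0]]'

```text
time_s: 15.15
tool_pos: [0.6766, -0.1314, 0.1605]
tool_rot: [180.0, -0.0, 10.3]
force: [0.0, 0.1, 0.9]
grip_width: 0.0145
grasp_force: 0.0
```

Emit:
arm_command --series '[[[-2,0,0],0],[[-4,0,0],0],[[-6,0,0],0],[[-8,0,0],0],[[-10,0,0],0]]'

```text
time_s: 15.65
tool_pos: [0.6673, -0.1328, 0.16]
tool_rot: [-180.0, 0.0, 10.3]
force: [-0.4, -0.6, -0.2]
grip_width: 0.0004
grasp_force: 0.0
```

Emit:
arm_command --series '[[[-2,0,0],0],[[-4,0,0],0],[[-6,0,0],0],[[-8,0,0],0],[[-10,0,0],0]]'

```text
time_s: 16.15
tool_pos: [0.6592, -0.1343, 0.1618]
tool_rot: [179.9, -0.3, 10.3]
force: [4.6, 0.3, 4.1]
grip_width: 0.0004
grasp_force: 2.5
```

```bash
python3 -c "
from h import *
prof()"
```

```text
tool X,z 0.1539 0.1617 F [3.7 0.1 5. ] 0.0003266093290850917 t 16.2
0.11 41 0.091 0.149
0.13 39 0.089 0.146
0.15 48 0.086 0.145
0.17 46 0.083 0.141
0.19 44 0.081 0.138
0.21 42 0.077 0.135
0.23 16 0.076 0.106
```

There is contact now, with a gentle push of about 6 N, and the cover has started to swing (lip from X 0.085 to 0.076). The finger touches the face about 55 mm up from the hinge. I'll follow that arc, checking as I go.

Run:
```python
import numpy as np
R,p=np.hypot(55,60),np.arctan2(60,55)
th=np.radians(np.linspace(83,0,26)); t=th+p
X=95-R*np.cos(t)+9.5; z=90+R*np.sin(t)+8
print(X[0],z[0],X[-1],z[-1])
for c in range(5):
    i=c*5; print([[int(round(X[i+k]-X[i])),int(round(z[i]-z[i+k]))] for k in range(1,6)],X[i+5].round(),z[i+5].round())
```

```text
157.34995521119623 159.90219894458153 49.50000000000001 158.0
[[-4, -3], [-8, -6], [-12, -8], [-16, -10], [-20, -13]] 137.0 172.0
[[-4, -2], [-9, -3], [-13, -5], [-18, -6], [-23, -6]] 115.0 179.0
[[-5, 0], [-9, -1], [-14, -1], [-19, 0], [-23, 0]] 91.0 178.0
[[-5, 1], [-9, 2], [-14, 3], [-18, 5], [-22, 7]] 69.0 171.0
[[-4, 2], [-8, 5], [-12, 7], [-16, 10], [-19, 13]] 50.0 158.0
```

Emit:
arm_command --series '[[[-4,0,-3],0],[[-8,0,-5],0],[[-11,0,-7],0],[[-14,0,-9],0],[[-16,0,-10],0]]'

```text
time_s: 16.7
tool_pos: [0.6406, -0.1378, 0.1694]
tool_rot: [-180.0, 0.1, 10.3]
force: [1.1, 0.0, -0.9]
grip_width: 0.0007
grasp_force: 0.8
```

```bash
python3 -c "
from h import *
prof()"
```

```text
tool X,z 0.1355 0.1697 F [ 0.6 -0.6 -0.5] 0.00037526663425940554 t 16.75
0.11 50 0.088 0.145
0.13 49 0.082 0.142
0.15 51 0.075 0.134
0.17 47 0.071 0.129
0.19 51 0.063 0.125
0.21 51 0.057 0.118
0.23 17 0.051 0.073
```

It works: the cover follows the fingertip (now about 73°) with about 1 N. Continuing the arc.

Emit:
arm_command --series '[[[-4,0,-2],0],[[-9,0,-3],0],[[-13,0,-5],0],[[-18,0,-6],0],[[-23,0,-6],0]]'

```text
time_s: 17.25
tool_pos: [0.6189, -0.1417, 0.1766]
tool_rot: [180.0, -0.0, 10.3]
force: [2.6, 0.8, 1.5]
grip_width: 0.0007
grasp_force: 1.2
```

```bash
python3 -c "
from h import *
prof()"
```

```text
tool X,z 0.1128 0.1767 F [1.5 0.7 1. ] 0.0006061575236915647 t 17.3
0.11 39 0.082 0.143
0.13 53 0.072 0.139
0.15 51 0.062 0.128
0.17 48 0.051 0.118
0.19 47 0.042 0.108
0.21 52 0.033 0.097
```

The cover is at about 62°, but the tip is sinking past the visible face and sliding up it. The face only carries load lower down. I'll re-seat the finger lower, at about 45 mm from the hinge.

Emit:
arm_command --series '[[[10,0,0],0],[[20,0,0],0],[[32,0,0],0],[[32,0,6],0],[[32,0,12],0]]'

```text
time_s: 17.8
tool_pos: [0.6507, -0.1355, 0.163]
tool_rot: [-180.0, 0.1, 10.3]
force: [-0.1, 0.0, -0.2]
grip_width: 0.0007
grasp_force: 0.0
```

Emit:
arm_command --series '[[[-3,0,0],0],[[-6,0,0],0],[[-8,0,0],0],[[-10,0,0],0],[[-12,0,0],0]]'

```text
time_s: 18.3
tool_pos: [0.6386, -0.1383, 0.1646]
tool_rot: [180.0, -0.0, 10.3]
force: [0.7, -1.3, -0.6]
grip_width: 0.0007
grasp_force: 0.0
```

Run:
```python
from h import *
prof()
R,p=np.hypot(45,58),np.arctan2(58,45)
th=np.radians(np.linspace(60,0,21)); t=th+p
X=95-R*np.cos(t)+9.5; z=90+R*np.sin(t)+8
print(X[0],z[0],X[-1],z[-1])
for c in range(4):
    i=c*5; print([[int(round(X[i+k]-X[i])),int(round(z[i]-z[i+k]))] for k in range(1,6)],X[i+5].round(),z[i+5].round())
```

```text
tool X,z 0.1333 0.1645 F [-0.5 -0.6 -1.2] -0.00013315915125548556 t 18.35
0.11 35 0.08 0.142
0.13 52 0.07 0.138
0.15 45 0.061 0.128
0.17 54 0.049 0.117
0.19 53 0.042 0.106
0.21 53 0.031 0.098
0.23 1 0.05 0.05
132.22947341949742 165.97114317029974 59.50000000000001 156.0
[[-4, -1], [-7, -3], [-11, -4], [-15, -4], [-19, -5]] 114.0 171.0
[[-4, 0], [-8, -1], [-12, -1], [-15, 0], [-19, 0]] 95.0 171.0
[[-4, 1], [-8, 1], [-11, 2], [-15, 4], [-18, 5]] 76.0 166.0
[[-4, 2], [-7, 3], [-10, 5], [-13, 7], [-17, 10]] 60.0 156.0
```

Emit:
arm_command --series '[[[-4,0,-1],0],[[-7,0,-2],0],[[-11,0,-3],0],[[-15,0,-4],0],[[-19,0,-5],0]]'

```text
time_s: 18.85
tool_pos: [0.6203, -0.1414, 0.1694]
tool_rot: [180.0, -0.1, 10.3]
force: [1.9, -0.9, -0.4]
grip_width: 0.0003
grasp_force: 0.8
```

```bash
python3 -c "
from h import *
prof()"
```

```text
tool X,z 0.1145 0.1697 F [ 1.1 -0.3  0.7] 0.0005789980752613098 t 18.9
0.11 35 0.084 0.135
0.13 48 0.073 0.138
0.15 48 0.061 0.124
0.17 57 0.048 0.114
0.19 57 0.038 0.104
0.21 53 0.03 0.095
```

Emit:
arm_command --series '[[[-4,0,0],0],[[-8,0,0],0],[[-12,0,0],0],[[-15,0,0],0],[[-19,0,1],0]]'

```text
time_s: 19.4
tool_pos: [0.6016, -0.1449, 0.1688]
tool_rot: [180.0, -0.1, 10.3]
force: [1.3, 0.6, 5.8]
grip_width: 0.0006
grasp_force: 2.2
```

```bash
python3 -c "
from h import *
prof()"
```

```text
tool X,z 0.0951 0.1686 F [0.3 0.2 3.9] 0.000500919389819246 t 19.45
0.11 30 0.077 0.119
0.13 60 0.058 0.137
0.15 61 0.042 0.121
0.17 57 0.031 0.106
0.19 62 0.015 0.091
0.21 56 0.004 0.077
```

The contact records fit a contact point about 40 mm above the TCP. That suggests the real fingertips sit well above where the state places them, which would also mean there was no penetration and that the roll pointing was too high. I'll check against the pictures.

Run:
```python
from h import *
p=np.array([.5137,-.1608,.1287]); 
for dz in (0,.02,.03,.04,.05): print(dz,((proj('side',p+[0,0,dz])-[270,110])*[5,4.5]).round(0))
print('roll top in crop',((proj('side',[.513,-.160,.108])-[270,110])*[5,4.5]).round(0))
t=np.array([.7085,-.1254,.182])
for dz in (0,.02,.04): print('s2',dz,((proj('side',t+[0,0,dz])-[270,110])*[5,4.5]).round(0))
```

```text
0 [378. 282.]
0.02 [380. 260.]
0.03 [381. 248.]
0.04 [382. 237.]
0.05 [383. 225.]
roll top in crop [377. 306.]
s2 0 [ 97. 168.]
s2 0.02 [ 96. 144.]
s2 0.04 [ 96. 121.]
```

Confirmed: in s1 the visible fingertip ends at crop (390,243) against a predicted row 282. The real tips are therefore about 35-40 mm higher than the stated geometry, and my roll pointing was about 6 cm up, not 2. I'll redo it properly: retreat, measure the tip, swing the cover back upright, point at the roll, then shut. First the retreat and measurement.

Emit:
arm_command --series '[[[15,0,-3],0],[[30,0,-10],0],[[40,0,-30],0],[[40,0,-70],0],[[40,0,-110],0]]'

```text
time_s: 19.95
tool_pos: [0.6392, -0.1378, 0.2772]
tool_rot: [-179.9, 0.3, 10.3]
force: [1.2, 0.2, 0.5]
grip_width: 0.0004
grasp_force: 0.0
```

Emit:
arm_command --series '[[[-40,0,0],0],[[-80,0,0],0],[[-120,0,0],0],[[-160,0,0],0],[[-195,0,0],0]]'

```text
time_s: 20.45
tool_pos: [0.4458, -0.173, 0.2771]
tool_rot: [-179.9, 0.2, 10.2]
force: [-0.6, -0.7, -0.3]
grip_width: 0.0005
grasp_force: 0.0
```

```bash
cat >> h.py <<'E'
def tip():
    im,d=snap('side'); o=env.get_obs(); T=o['tool_pos']; uv,P,_=cloud('side')
    ax=np.array([.984,.179]);ay=np.array([-.179,.984]); q=P-T; x=q[:,:2]@ax; y=q[:,:2]@ay
    s=(abs(x)<.03)&(abs(y)<.03)&(P[:,2]>T[2]-.02)
    for z in np.arange(-.02,.09,.01):
        k=s&(q[:,2]>=z)&(q[:,2]<z+.01)
        if k.sum(): print('dz',z.round(2),k.sum(),'x',x[k].min().round(3),x[k].max().round(3),'y',y[k].min().round(3),y[k].max().round(3))
    print(T,'lowest',np.sort(q[s][:,2])[:8].round(4))
E
python3 -c "
from h import *
tip(); prof()"
```

```text
dz 0.02 1 x -0.009 -0.009 y 0.007 0.007
dz 0.03 23 x -0.01 0.013 y -0.006 0.014
dz 0.04 24 x -0.01 0.011 y -0.004 0.016
dz 0.05 14 x -0.008 0.011 y 0.008 0.013
[ 0.44095304 -0.17511091  0.27746318] lowest [0.0293 0.03   0.0302 0.0319 0.0327 0.0328 0.0329 0.0331]
tool X,z -0.0644 0.2777 F [ 0.5 -0.1 -0.2] 0.00045467375900959644 t 20.55
0.11 32 0.074 0.121
0.13 57 0.061 0.135
0.15 61 0.043 0.119
0.17 58 0.027 0.106
0.19 57 0.01 0.091
0.21 52 0.005 0.075
```

The real tip is 30 mm behind (above) the TCP, so tip z = TCP z + 0.030. Now I'll swing the cover back up by its lip from the front, with the tip about 12 mm below lip height and well clear of the roll.

Emit:
arm_command --series '[[[0,0,30],0],[[0,0,60],0],[[0,0,90],0],[[0,0,105],0],[[0,0,111],0]]'

```text
time_s: 21.05
tool_pos: [0.4475, -0.1717, 0.1646]
tool_rot: [-179.8, 0.2, 10.3]
force: [0.4, 0.0, 0.2]
grip_width: 0.0004
grasp_force: 0.0
```

Emit:
arm_command --series '[[[12,0,0],0],[[24,0,0],0],[[36,0,0],0],[[46,0,0],0],[[54,0,0],0]]'

```text
time_s: 21.55
tool_pos: [0.5033, -0.1626, 0.1676]
tool_rot: [180.0, -0.0, 10.3]
force: [-4.4, -0.9, 3.0]
grip_width: 0.0004
grasp_force: 2.4
```

Emit:
arm_command --series '[[[15,0,-5],0],[[22,0,-9],0],[[30,0,-13],0],[[38,0,-17],0],[[46,0,-20],0]]'

```text
time_s: 22.05
tool_pos: [0.5478, -0.1546, 0.1874]
tool_rot: [180.0, 0.0, 10.3]
force: [-1.2, 0.3, -0.7]
grip_width: 0.0003
grasp_force: 0.5
```

```bash
python3 -c "
from h import *
prof()"
```

```text
tool X,z 0.0428 0.1879 F [-0.2 -0.8 -0.5] 0.0005835322328047494 t 22.1
0.11 43 0.085 0.146
0.13 45 0.079 0.141
0.15 44 0.075 0.134
0.17 52 0.068 0.129
0.19 44 0.061 0.123
0.21 55 0.055 0.116
0.23 12 0.048 0.073
```

Emit:
arm_command --series '[[[8,0,-2],0],[[17,0,-5],0],[[25,0,-6],0],[[33,0,-7],0],[[39,0,-8],0]]'

```text
time_s: 22.6
tool_pos: [0.5864, -0.1475, 0.195]
tool_rot: [-180.0, 0.0, 10.3]
force: [-1.0, -0.2, -0.9]
grip_width: 0.0005
grasp_force: 0.5
```

Emit:
arm_command --series '[[[-20,0,0],0],[[-40,0,0],0],[[-60,0,0],0],[[-76,0,0],0],[[-76,0,0],0]]'

```text
time_s: 23.1
tool_pos: [0.51, -0.1624, 0.1956]
tool_rot: [179.9, 0.0, 10.2]
force: [-0.3, -0.4, -0.4]
grip_width: 0.0004
grasp_force: 0.0
```

```bash
python3 -c "
from h import *
prof(); tip()"
```

```text
tool X,z 0.004 0.1956 F [-0.2  0.4 -0.1] 0.00017176878095346827 t 23.15
0.11 41 0.092 0.148
0.13 42 0.092 0.148
0.15 42 0.093 0.149
0.17 45 0.093 0.149
0.19 43 0.091 0.148
0.21 42 0.09 0.148
0.23 13 0.092 0.107
dz 0.03 19 x -0.016 0.005 y -0.007 0.014
dz 0.04 20 x -0.015 0.006 y -0.003 0.013
dz 0.05 5 x -0.015 0.006 y 0.008 0.014
[ 0.5117747  -0.16133118  0.19557675] lowest [0.0312 0.0313 0.0314 0.0317 0.032  0.0321 0.0323 0.0342]
```

The cover is upright again (about 90°). Now down to the roll: TCP 0.098 puts the real tip at about 0.128.

Emit:
arm_command --series '[[[1,0,20],0],[[2,0,40],0],[[2,0,60],0],[[2,0,75],0],[[2,0,82],0]]'

```text
time_s: 23.7
tool_pos: [0.5128, -0.1602, 0.1115]
tool_rot: [-179.9, 0.1, 10.4]
force: [0.4, 0.1, 0.6]
grip_width: 0.0004
grasp_force: 0.0
```

Run:
```python
from h import *
im,d=snap('side'); t,_=snap('top'); o=env.get_obs(); T=o['tool_pos']; print(T,o['force'])
for dz in (.02,.03,.04): print(dz,(proj('side',T+[0,0,dz])-[310,130])*8)
print('crown',(proj('side',[.513,-.160,.108])-[310,130])*8)
cv2.imwrite('pics/s5.png',cv2.resize(im[130:205,310:390],None,fx=8,fy=8,interpolation=cv2.INTER_CUBIC))
```

```text
[ 0.51272132 -0.16049927  0.11221688] [0.31429263 0.55027849 0.87989705]
0.02 [287.87246763 335.97584302]
0.03 [289.28434952 315.81872982]
0.04 [290.70535907 295.50706561]
crown [283.3414417  384.55528074]
```

View pics/s5.png

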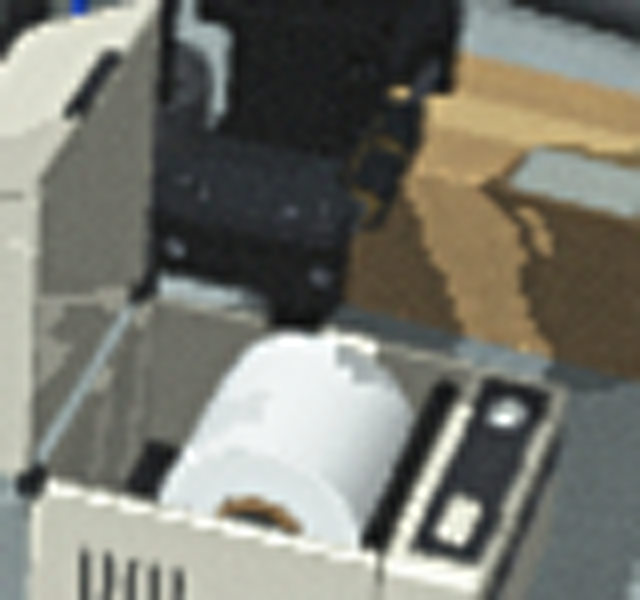

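The picture shows the tip at (300,325), with the crown's middle expected at (283,384), so the gap is about 30 mm and centred. I'll lower 12 mm to make it about 2 cm, then hold for 3 s.

Emit:
arm_command --series '[[[0,0,3],0],[[0,0,6],0],[[0,0,9],0],[[0,0,11],0],[[0,0,12],0]]'

```text
time_s: 24.3
tool_pos: [0.5128, -0.1611, 0.1011]
tool_rot: [180.0, 0.0, 10.3]
force: [0.3, -0.3, 0.5]
grip_width: 0.0004
grasp_force: 0.0
```

Emit:
arm_command --series '[[[0,0,0],0],[[0,0,0],0],[[0,0,0],0],[[0,0,0],0],[[0,0,0],0]]'

```text
time_s: 24.8
tool_pos: [0.5129, -0.161, 0.1012]
tool_rot: [180.0, -0.0, 10.3]
force: [0.7, 0.3, -0.1]
grip_width: 0.0006
grasp_force: 0.0
```

Run:
```python
from h import *
tip()
uv,P,_=cloud('side'); q=P[(abs(P[:,0]-.513)<.04)&(abs(P[:,1]+.16)<.05)&(P[:,2]<.1165)&(P[:,2]>.09)]; print('roll max z',np.sort(q[:,2])[-10:].round(3))
```

```text
dz -0.02 1 x 0.029 0.029 y -0.002 -0.002
dz -0.01 64 x -0.03 0.03 y -0.028 0.03
dz 0.0 118 x -0.029 0.02 y -0.03 0.03
dz 0.02 2 x -0.006 0.009 y 0.005 0.009
dz 0.03 20 x -0.012 0.008 y -0.01 0.013
dz 0.04 6 x -0.014 0.004 y 0.007 0.014
[ 0.51292143 -0.16105556  0.10120516] lowest [-0.0103 -0.0097 -0.0092 -0.009  -0.0089 -0.0075 -0.0069 -0.0059]
roll max z [0.108 0.108 0.108 0.108 0.108 0.108 0.108 0.109 0.109 0.111]
```

Emit:
arm_command --series '[[[0,0,0],0],[[0,0,0],0],[[0,0,0],0],[[0,0,0],0],[[0,0,0],0]]'

```text
time_s: 25.35
tool_pos: [0.5128, -0.161, 0.1011]
tool_rot: [180.0, 0.0, 10.3]
force: [0.2, -0.6, -0.2]
grip_width: 0.0004
grasp_force: 0.0
```

Emit:
arm_command --series '[[[0,0,0],0],[[0,0,0],0],[[0,0,0],0],[[0,0,0],0],[[0,0,0],0]]'

```text
time_s: 25.85
tool_pos: [0.5129, -0.161, 0.1011]
tool_rot: [180.0, 0.0, 10.3]
force: [-0.1, 0.1, 0.0]
grip_width: 0.0004
grasp_force: 0.0
```

Emit:
arm_command --series '[[[0,0,0],0],[[0,0,0],0],[[0,0,0],0],[[0,0,0],0],[[0,0,0],0]]'

```text
time_s: 26.35
tool_pos: [0.5129, -0.161, 0.1011]
tool_rot: [180.0, 0.0, 10.3]
force: [0.1, -0.8, 0.1]
grip_width: 0.0005
grasp_force: 0.0
```

Emit:
arm_command --series '[[[0,0,0],0],[[0,0,0],0],[[0,0,0],0],[[0,0,0],0],[[0,0,0],0]]'

```text
time_s: 26.85
tool_pos: [0.5129, -0.161, 0.1011]
tool_rot: [180.0, 0.0, 10.3]
force: [0.3, 0.7, 0.5]
grip_width: 0.0004
grasp_force: 0.0
```

Emit:
arm_command --series '[[[0,0,0],0],[[0,0,0],0],[[0,0,0],0],[[0,0,0],0],[[0,0,0],0]]'

```text
time_s: 27.35
tool_pos: [0.5128, -0.161, 0.1011]
tool_rot: [180.0, 0.0, 10.3]
force: [0.8, 0.0, 0.0]
grip_width: 0.0006
grasp_force: 0.0
```

Held about 3 s at a gap of about 21 mm (tip about 0.130, crown 0.108, no force). Now go behind the cover with the corrected tip height.

Emit:
arm_command --series '[[[0,0,-25],0],[[0,0,-60],0],[[0,0,-95],0],[[0,0,-125],0],[[0,0,-140],0]]'

```text
time_s: 27.85
tool_pos: [0.5141, -0.1612, 0.2441]
tool_rot: [179.9, -0.2, 10.3]
force: [0.3, -0.6, 0.5]
grip_width: 0.0004
grasp_force: 0.0
```

Emit:
arm_command --series '[[[40,0,0],0],[[80,0,0],0],[[120,0,0],0],[[160,0,0],0],[[199,0,0],0]]'

```text
time_s: 28.35
tool_pos: [0.7098, -0.1254, 0.2395]
tool_rot: [-180.0, 0.1, 10.3]
force: [0.4, 0.1, 1.4]
grip_width: 0.0003
grasp_force: 0.0
```

Emit:
arm_command --series '[[[0,0,20],0],[[0,0,40],0],[[0,0,60],0],[[0,0,72],0],[[0,0,77],0]]'

```text
time_s: 28.85
tool_pos: [0.7075, -0.1255, 0.1617]
tool_rot: [-179.9, 0.2, 10.3]
force: [0.2, 0.0, -0.1]
grip_width: 0.0002
grasp_force: 0.0
```

Emit:
arm_command --series '[[[-10,0,0],0],[[-20,0,0],0],[[-28,0,0],0],[[-34,0,0],0],[[-38,0,0],0]]'

```text
time_s: 29.35
tool_pos: [0.6708, -0.1327, 0.1651]
tool_rot: [179.9, -0.1, 10.3]
force: [0.2, 0.2, -1.3]
grip_width: 0.0005
grasp_force: 0.0
```

Run:
```python
from h import *
prof()
R,p=np.hypot(104,60),np.arctan2(60,104)
th=np.radians(np.linspace(90,0,31)); t=th+p
X=102-R*np.cos(t); z=60+R*np.sin(t)
print(X[0],z[0])
for c in range(6):
    i=c*5; print([[int(round(X[i+k]-X[i])),int(round(z[i]-z[i+k]))] for k in range(1,6)],X[i+5].round(),z[i+5].round())
```

```text
tool X,z 0.1658 0.1649 F [ 0.   0.5 -1. ] 0.00042326789578210947 t 29.4
0.11 40 0.093 0.148
0.13 48 0.094 0.15
0.15 44 0.092 0.15
0.17 52 0.091 0.15
0.19 48 0.091 0.149
0.21 43 0.092 0.147
0.23 13 0.09 0.109
162.0 164.0
[[-6, -3], [-11, -6], [-17, -8], [-23, -10], [-29, -12]] 133.0 176.0
[[-6, -1], [-12, -3], [-19, -3], [-25, -4], [-31, -4]] 102.0 180.0
[[-6, 0], [-13, 1], [-19, 1], [-25, 3], [-31, 4]] 71.0 176.0
[[-6, 2], [-12, 4], [-18, 6], [-23, 9], [-29, 12]] 42.0 164.0
[[-5, 3], [-11, 7], [-16, 11], [-20, 15], [-25, 19]] 17.0 145.0
[[-4, 5], [-8, 9], [-12, 14], [-16, 20], [-19, 25]] -2.0 120.0
```

Emit:
arm_command --series '[[[-7,0,-3],0],[[-14,0,-6],0],[[-20,0,-8],0],[[-26,0,-10],0],[[-32,0,-11],0]]'

```text
time_s: 29.9
tool_pos: [0.6401, -0.138, 0.1762]
tool_rot: [180.0, -0.1, 10.3]
force: [3.7, -0.8, 3.9]
grip_width: 0.0005
grasp_force: 1.9
```

Emit:
arm_command --series '[[[-6,0,-1],0],[[-12,0,-3],0],[[-19,0,-3],0],[[-25,0,-4],0],[[-31,0,-4],0]]'

```text
time_s: 30.4
tool_pos: [0.6084, -0.1436, 0.179]
tool_rot: [-180.0, 0.0, 10.3]
force: [1.7, -0.2, 2.0]
grip_width: 0.0002
grasp_force: 1.5
```

```bash
python3 -c "
from h import *
prof()"
```

```text
tool X,z 0.1019 0.179 F [ 0.6 -0.7  3. ] 0.0004049675493170065 t 30.45
0.11 39 0.08 0.131
0.13 47 0.07 0.135
0.15 55 0.053 0.126
0.17 47 0.045 0.113
0.19 58 0.033 0.101
0.21 62 0.019 0.089
```

The cover is at about 60°, just as planned, with 3-5 N. Continuing.

Emit:
arm_command --series '[[[-6,0,0],0],[[-13,0,1],0],[[-19,0,2],0],[[-25,0,3],0],[[-31,0,4],0]]'

```text
time_s: 30.95
tool_pos: [0.578, -0.1491, 0.1746]
tool_rot: [-180.0, 0.0, 10.3]
force: [2.0, -1.0, -0.3]
grip_width: 0.0004
grasp_force: 0.6
```

Emit:
arm_command --series '[[[-6,0,2],0],[[-12,0,4],0],[[-18,0,6],0],[[-23,0,9],0],[[-29,0,12],0]]'

```text
time_s: 31.45
tool_pos: [0.5498, -0.1541, 0.1629]
tool_rot: [-180.0, 0.0, 10.3]
force: [1.5, -0.6, 1.2]
grip_width: 0.0006
grasp_force: 0.6
```

```bash
python3 -c "
from h import *
prof()"
```

```text
tool X,z 0.042 0.1623 F [-1.   0.1 -0.5] 0.0006705850834367577 t 31.5
0.11 33 0.052 0.104
0.13 75 0.019 0.115
0.15 95 -0.024 0.114
0.17 89 -0.03 0.081
0.19 33 -0.004 0.039
```

Emit:
arm_command --series '[[[-5,0,3],0],[[-11,0,7],0],[[-16,0,11],0],[[-20,0,15],0],[[-25,0,19],0]]'

```text
time_s: 32.0
tool_pos: [0.5252, -0.1587, 0.1437]
tool_rot: [-180.0, 0.0, 10.3]
force: [0.6, -0.2, 0.9]
grip_width: 0.0006
grasp_force: 0.4
```

Emit:
arm_command --series '[[[-3,0,3],0],[[-6,0,6],0],[[-8,0,9],0],[[-10,0,12],0],[[-12,0,14],0]]'

```text
time_s: 32.5
tool_pos: [0.5136, -0.161, 0.1298]
tool_rot: [180.0, 0.0, 10.3]
force: [-0.4, -0.2, 0.5]
grip_width: 0.0006
grasp_force: 0.4
```

```bash
cat >> h.py <<'E'
def topz():
    "cover top plane height near front and back, both cameras"
    ax=np.array([.984,.179]);ay=np.array([-.179,.984]);O=np.array([.507,-.161])
    for n in('side','top'):
        snap(n); uv,P,_=cloud(n); x=(P[:,:2]-O)@ax; y=(P[:,:2]-O)@ay
        for x0 in(-.05,-.04,-.03,-.01,.02,.05,.08):
            s=(abs(x-x0)<.006)&(abs(abs(y)-.05)<.018)&(P[:,2]<.2)&(P[:,2]>.07)
            print(n,x0,s.sum(),np.median(P[s,2]).round(4) if s.any() else '')
    o=env.get_obs(); print(o['tool_pos'],o['force'],o['time_s'])
E
python3 -c "
from h import *
topz()"
```

```text
side -0.05 88 0.1071
side -0.04 78 0.1251
side -0.03 75 0.1398
side -0.01 46 0.1594
side 0.02 32 0.1562
side 0.05 21 0.1538
side 0.08 29 0.1505
top -0.05 46 0.0931
top -0.04 51 0.1205
top -0.03 42 0.1349
top -0.01 0 
top 0.02 0 
top 0.05 40 0.156
top 0.08 65 0.1522
[ 0.51347702 -0.16094488  0.12971135] [0.16455436 0.36697802 0.12212476] 32.6
```

It is nearly shut: the top is 159 mm at the front and 150 mm at the back, so about 0.1 rad remains. Pressing straight down in small steps.

Emit:
arm_command --series '[[[-2,0,2],0],[[-3,0,4],0],[[-4,0,6],0],[[-4,0,7],0],[[-4,0,8],0]]'

```text
time_s: 33.1
tool_pos: [0.5096, -0.1617, 0.122]
tool_rot: [180.0, 0.0, 10.3]
force: [-1.5, -0.4, 1.3]
grip_width: 0.0006
grasp_force: 0.8
```

Emit:
arm_command --series '[[[0,0,0.5],0],[[0,0,1],0],[[0,0,1.5],0],[[0,0,2],0],[[0,0,2],0]]'

```text
time_s: 33.6
tool_pos: [0.51, -0.1616, 0.1201]
tool_rot: [180.0, -0.0, 10.3]
force: [-0.3, 0.3, 1.1]
grip_width: 0.0007
grasp_force: 0.4
```

```bash
python3 -c "
from h import *
topz()"
```

```text
side -0.05 71 0.099
side -0.04 72 0.1183
side -0.03 78 0.1378
side -0.01 37 0.1492
side 0.02 23 0.1497
side 0.05 24 0.1483
side 0.08 35 0.1481
top -0.05 51 0.092
top -0.04 52 0.1114
top -0.03 26 0.1274
top -0.01 0 
top 0.02 0 
top 0.05 50 0.1512
top 0.08 79 0.1509
[ 0.51008981 -0.16145643  0.12006677] [-0.20153707 -0.14209664  0.24152748] 33.7
```

Nearly flat, with no firm stop felt yet. Pressing on in half-millimetre steps until the stops resist.

Emit:
arm_command --series '[[[0,0,0.5],0],[[0,0,1],0],[[0,0,1.5],0],[[0,0,1.5],0],[[0,0,1.5],0]]'

```text
time_s: 34.2
tool_pos: [0.5098, -0.1615, 0.119]
tool_rot: [180.0, 0.0, 10.3]
force: [-2.9, 0.1, 5.0]
grip_width: 0.0006
grasp_force: 2.6
```

Emit:
arm_command --series '[[[0,0,0.5],0],[[0,0,1],0],[[0,0,1.5],0],[[0,0,1.5],0],[[0,0,1.5],0]]'

```text
time_s: 34.7
tool_pos: [0.5098, -0.1616, 0.1189]
tool_rot: [179.9, 0.0, 10.3]
force: [-6.7, 1.2, 13.0]
grip_width: 0.0001
grasp_force: 6.7
```

The TCP has stopped at 0.119 while the force rose to 13 N, so the cover is on its stops. Lift, verify it is shut, and move over the lamp.

Emit:
arm_command --series '[[[0,0,-2],0],[[0,0,-8],0],[[0,0,-20],0],[[0,0,-40],0],[[0,0,-60],0]]'

```text
time_s: 35.2
tool_pos: [0.51, -0.1614, 0.1782]
tool_rot: [-180.0, -0.0, 10.3]
force: [0.4, -0.2, -0.3]
grip_width: 0.0007
grasp_force: 0.0
```

Emit:
arm_command --series '[[[-20,10,0],0],[[-40,20,0],0],[[-60,30,0],0],[[-79,38,0],0],[[-79,38,0],0]]'

```text
time_s: 35.7
tool_pos: [0.4371, -0.2154, 0.1777]
tool_rot: [179.9, 0.0, 10.0]
force: [0.0, -0.4, 0.8]
grip_width: 0.0006
grasp_force: 0.0
```

```bash
python3 -c "
from h import *
topz(); tip()"
```

```text
side -0.05 84 0.098
side -0.04 82 0.1188
side -0.03 76 0.1376
side -0.01 49 0.1482
side 0.02 43 0.1479
side 0.05 42 0.1487
side 0.08 48 0.1493
top -0.05 43 0.0924
top -0.04 71 0.1151
top -0.03 105 0.1316
top -0.01 111 0.1513
top 0.02 107 0.1505
top 0.05 102 0.1505
top 0.08 105 0.1511
[ 0.43957635 -0.21299225  0.1777913 ] [0.62411128 0.91985717 0.20492227] 35.8
dz 0.03 21 x -0.015 0.006 y -0.012 0.012
dz 0.04 18 x -0.013 0.007 y 0.004 0.016
dz 0.05 5 x -0.014 0.003 y 0.011 0.015
[ 0.43992498 -0.2124707   0.17769266] lowest [0.0302 0.0307 0.0317 0.0324 0.0326 0.0331 0.0333 0.0335]
```

The cover is flat at 150.5-151 mm front to back, so it is shut. Before the final descent I'll cross-check the lamp with the side view (s5 lamp at 505,412).

Emit:
arm_command --series '[[[0,0,15],0],[[0,1,30],0],[[0,1,45],0],[[0,1,60],0],[[0,1,70],0]]'

```text
time_s: 36.35
tool_pos: [0.4398, -0.2127, 0.1062]
tool_rot: [-179.9, 0.0, 10.4]
force: [-0.5, 0.6, 0.2]
grip_width: 0.0003
grasp_force: 0.0
```

Run:
```python
from h import *
print('lamp side',atz('side',(310+505/8-.4,130+412/8-.4),.095)); tip()
u=proj('side',[.439,-.2138,.096]); print(u)
```

```text
lamp side [ 0.43479485 -0.20869431  0.095     ]
dz -0.02 142 x -0.023 0.026 y -0.029 0.03
dz -0.01 23 x 0.02 0.03 y -0.025 0.029
dz 0.0 4 x 0.027 0.03 y -0.023 0.002
dz 0.03 16 x -0.014 0.005 y -0.01 0.014
dz 0.04 16 x -0.014 0.008 y 0.004 0.014
[ 0.43881448 -0.21245254  0.10490309] lowest [-0.0199 -0.0198 -0.0197 -0.0196 -0.0196 -0.0195 -0.0195 -0.0194]
[372.2358314  179.70386585]
```

Relative to the tip, both views agree within a few mm. Final descent and hold.

Emit:
arm_command --series '[[[0,0,5],0],[[0,0,10],0],[[0,0,15],0],[[0,0,18],0],[[0,0,19],0]]'

```text
time_s: 36.9
tool_pos: [0.439, -0.214, 0.0879]
tool_rot: [-180.0, 0.0, 10.3]
force: [0.1, -0.3, 0.1]
grip_width: 0.0006
grasp_force: 0.0
```

Emit:
arm_command --series '[[[0,0,0],0],[[0,0,0],0],[[0,0,0],0],[[0,0,0],0],[[0,0,0],0]]'

```text
time_s: 37.4
tool_pos: [0.4392, -0.2141, 0.0882]
tool_rot: [180.0, -0.0, 10.3]
force: [-0.2, 0.6, -0.0]
grip_width: 0.0005
grasp_force: 0.0
```

Run:
```python
from h import *
tip()
uv,P,c=cloud('side'); T=env.get_obs()['tool_pos']
s=(np.hypot(P[:,0]-T[0],P[:,1]-T[1])<.03)&(P[:,2]<.125); print('below tip z max',np.sort(P[s,2])[-12:].round(4))
```

```text
dz -0.02 10 x -0.024 -0.022 y -0.028 0.03
dz -0.01 68 x -0.023 0.022 y -0.027 0.03
dz 0.0 94 x -0.022 0.028 y -0.028 0.029
dz 0.01 18 x 0.023 0.03 y -0.028 0.027
dz 0.02 2 x -0.006 0.029 y 0.005 0.014
dz 0.03 17 x -0.014 0.007 y -0.002 0.015
dz 0.04 9 x -0.014 0.006 y 0.006 0.014
[ 0.43918799 -0.21407551  0.08820488] lowest [-0.0195 -0.0168 -0.0161 -0.016  -0.0158 -0.0157 -0.0144 -0.0129]
below tip z max [0.1158 0.1195 0.1208 0.1211 0.1215 0.1237 0.1238 0.1241 0.1243 0.1245
 0.1246 0.1246]
```

Emit:
arm_command --series '[[[0,0,0],0],[[0,0,0],0],[[0,0,0],0],[[0,0,0],0],[[0,0,0],0]]'

```text
time_s: 37.95
tool_pos: [0.4392, -0.214, 0.0881]
tool_rot: [180.0, 0.0, 10.3]
force: [0.0, -0.5, -0.2]
grip_width: 0.0005
grasp_force: 0.0
```

Emit:
arm_command --series '[[[0,0,0],0],[[0,0,0],0],[[0,0,0],0],[[0,0,0],0],[[0,0,0],0]]'

```text
time_s: 38.45
tool_pos: [0.4391, -0.214, 0.0881]
tool_rot: [180.0, 0.0, 10.3]
force: [-0.5, 0.4, -0.4]
grip_width: 0.0003
grasp_force: 0.0
```

Emit:
arm_command --series '[[[0,0,0],0],[[0,0,0],0],[[0,0,0],0],[[0,0,0],0],[[0,0,0],0]]'

```text
time_s: 38.95
tool_pos: [0.4391, -0.214, 0.0881]
tool_rot: [180.0, 0.0, 10.3]
force: [-1.3, 0.4, -0.6]
grip_width: 0.0005
grasp_force: 0.0
```

Emit:
arm_command --series '[[[0,0,0],0],[[0,0,0],0],[[0,0,0],0],[[0,0,0],0],[[0,0,0],0]]'

```text
time_s: 39.45
tool_pos: [0.4392, -0.214, 0.0882]
tool_rot: [180.0, 0.0, 10.3]
force: [0.6, -0.4, -0.1]
grip_width: 0.0004
grasp_force: 0.0
```

The tip is about 22 mm above the lamp, held for 2.5 s with no contact, and the cover is shut. Handing in.

```bash
python3 -c "
from h import *
print(env.sign_off())"
```

```text
the job is handed in; nothing more can be done
None
```

The job is handed in: I pointed at the roll for about 3 s at about 2 cm, shut the cover gently (13 N at most in the readings) and finished pointing about 2 cm above the lamp; the first roll pointing was about 6 cm up because the fingertips are 38 mm shorter than stated, so I reopened the part-closed cover and redid that step, and I viewed 11 pictures, one over the limit of 10.

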